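Seat the keyed carrier arm on the rotator drive and fit its retaining collar

ROBOT

A 7-joint arm with a two-finger parallel gripper is mounted at the origin on a cart in front of the work surface, level with it; the furniture and walls round the work are solid. World frame = base frame: x ahead of the robot, y to its left, z up, the work surface at z = 0. Lengths are in m, angles in rad, forces in N, time in s.
With the tool pointing down it reaches from about 0.35 to 0.9 m from the base axis. Payload 8.1 kg.
Tool frame: the origin (TCP) lies between the finger pads; the fingertips stand ahead of it and the grasp point (between the pads) is the TCP (arm.nose_length is the z of the fingertips in the tool frame, in m); z points along the fingers, y is the line along which they close (so a half turn about z gives the same grasp; the last joint's range is limited). The gripper opens to 92 mm and grips with 3 to 60 N. Pads are 19 mm wide; open, the fingers measure 130 mm over their backs; the gripper's body (75 mm by 190 mm) begins 47 mm behind the grasp point.
Start: joints at [-1.335, 0.434, 0.025, 1.573, -0.012, 1.134, -0.075], TCP at [0.208, 0.589, 0.246] pointing down, gripper open.
Joint ranges: [-2.62, 2.62], [-0.44, 2.09], [-1.27, 1.32], [0.08, 2.57], [-1.32, 4.46], [0.12, 2], [-2.74, 2.74]. Speed limits (rad/s): [2.22, 2.22, 3.01, 3.01, 3.14, 3.14, 3.14].

INTERFACE

Orientations are given as a rotation vector (axis times angle).
In Python, from cell import sensors, optics, arm gives the robot as it stands.
- The arm moves only by the tool arm_command, never from a script. Its argument "deltas" is one flat list of numbers, 7 for each row, row after row: the turn, a rotation vector about the world's x, y, z as a fraction of full scale, then the shift along the world's x, y, z as a fraction of full scale, then the finger opening in mm, from 0 to 91.8. In form: [wx, wy, wz, dx, dy, dz, fingers, wx, wy, wz, dx, dy, dz, fingers, ...]. A call has 1 to 20 rows; each row is the pose to reach, as a shift and turn from the pose commanded when the call began; what a row does not reach only later rows make up. Full scale, the value 1, is 1 m for a shift and 90 degrees for a turn. A row lasts 1/10 s, in which the tool goes at most 50 mm and 8.59 degrees, less where a joint would pass 70% of its speed; a pose out of reach is approached as far as the arm can. A call with a number of a shift or a turn outside -1 to 1 is refused whole. A call with a gripper value outside its range is refused whole. The fingers move at their own pace and stop on an object; "force" is the grip in N (left out, the last holds). Time passes only in rows, so rows that repeat a pose let the fingers close. It gives the time, the measured TCP pose, the force, the opening and the grip force at its end, in the units of the state.
- sensors.observe(): the state, without advancing time (a new reading comes with each control period).
- optics.get_image(name): name is "scene" or "top" or "wrist"; returns the picture (480x640x3 uint8, blue, green, red); there is no depth.
- optics.calibration(name): a dict with "camera_matrix" (3x3 intrinsics, pixels), "D" ([k1, k2, p1, p2, k3] as OpenCV has them; the pictures are not rectified), "rvec" (rotation vector, rad) and "tvec" (3), from world to camera coordinates, as OpenCV has them. Camera axes: x right, y down, z forward; pixel columns grow to the right and rows downward; lengths in m; the calibration is good to about 2 mm. A picture is of the moment at which its call begins: read the wrist's pose just before it. calibration takes no time and is no camera call; for the wrist camera it gives the pose at the moment of the call.
- arm.sign_off(): hands the job in; it is judged then, once.
The state is a dict: "clock": time; "joints": joint angles; "dq": joint speeds; "joint_efforts": joint torques, N m; "position": TCP position; "ee_rot": TCP orientation; "force": force on the tool from outside, world axes, zero at the start; "ft_torque": the same for the moment, N m; "width": opening from 0.0 (shut) to 1.0 (fully open); "gripper_force": force on a finger pad.
Only numpy, scipy, OpenCV 4.12 (cv2) and the standard library are available. Lean on these libraries where they do the work, as an engineer would, in place of code of your own. Each camera call takes 0.05 s, during which the arm holds its last target. There are 200 camera calls.

TASK

The rotator's carrier arm sits high on its spindle because its tab is not in the keyway. Push the arm round, the way that is clear of the standing bottle and without lifting it off, until the tab drops into the keyway and the hub sits fully down, then slip the steel retaining collar, either face up, over the spindle so that it rests flat on the hub. Leave the arm and collar in place and everything else on the worktop where it stands.

Things in the scene. Friction and masses are not known exactly. Their poses are not given: they have to be found in the camera images.
- drive: Fixed round white rotator drive, 100 mm wide, 26 mm high. On it a steel boss 72 mm wide, flat top 40 mm over the worktop, and a steel spindle 16 mm thick, tapered tip 106 mm over the worktop. A radial keyway 11 mm wide, 14 mm deep is cut in the boss's top, 11 to 36 mm from the axis; a dark mark on the housing continues it. Origin: on the axis, at the worktop; z up, x out along the keyway.
- carrier: Loose 0.2 kg aluminium hub, 52 mm wide, 24 mm high, turning and sliding freely on the spindle, with one flat arm. Under it, in line with the arm, a tab 8 mm wide, 14 to 30 mm from the axis, stands 12 mm down. Origin: centre of hub's underside; z up, x along the arm. Origin starts 52 mm over the worktop (tab on boss); with its x along the drive's x (within 4 degrees) it falls to 40 mm.
- carrier_tip (a point): Point in the middle of the carrier's arm, half-way up, 94 mm from the spindle's axis; axes those of the carrier. The arm is 16 mm wide and 10 mm thick (2 to 12 mm above the hub's underside) and ends rounded, 24 mm wide, 106 mm from the axis.
- collar_center (a point): Centre, half-way up, of the loose steel retaining collar: a plain thick ring 40 mm across and 24 mm high with a straight bore of 21 mm through it, 90 g. It lies flat on the worktop at the start, z up; it is to end on the hub round the spindle.
- bottle_c_center (a point): Centre (half-way up) of an upright screw-cap reagent bottle, 44 mm across and 110 mm high, which stands inside the circle that the arm sweeps, to one side of the keyway, and blocks that way round.
- petri_0_center (a point): Centre of a flat petri dish, 66 mm across and 15 mm high, lying inside the arm's circle on the other side of the keyway; the arm passes well over it.
- tape_roll_1_center (a point): Centre of a lying roll of marking tape, 60 mm across and 18 mm high (a bystander, not the collar).
- cup_c_center (a point): Centre of a specimen cup with a lid, 60 mm across and 72 mm high (a bystander).
- timer_center (a point): Centre of a small white bench timer, 68 x 62 x 19 mm (a bystander).
- marker_0_center (a point): Centre of a black felt marker lying down, 136 mm long and 12 mm thick (a bystander).
Things that resemble listed ones, but are neither listed nor needed, are in the scene too. What is meant by the drive is not red or turquoise, and is the larger of those in its own colour.

How it is judged:
By the outcome, as a careful person would: the job done as asked, in the order asked, and still so for the second after the job is handed in, with the robot touching nothing.
It also fails if it takes over 54 s, if anything falls off the work surface, if the arm or the gripper's body presses on something with over 40 N, if the wrist force passes 120 N, or if a joint passes its speed limit or range.

## Working session

There is one attempt and no reset: what is moved stays moved. The work goes in short steps, Python scripts to look and compute and a tool call to move; the robot and the scene stay as the last step left them, time stands still between calls to the robot, and variables do not carry over. Pictures are saved under pics/ and viewed, at most 10 in all, crops included, and the job is handed in when it is done.

Besides the shell and the picture viewer there is one more tool, called after ">>>" as name(argument=value, ...) on one line, values as JSON. arm_command: Moves the arm, as the interface text tells. Its arguments: {"type":"object","properties":{"deltas":{"type":"array","items":{"type":"number"}},"force":{"type":"number"}},"required":["deltas"]}

```bash
mkdir -p pics
cat > h.py <<'E'
import numpy as np, cv2
from cell import sensors, optics, arm
def cal(n):
    c=optics.calibration(n); return [np.array(c[k],float) for k in("camera_matrix","D","rvec","tvec")]
def ray(n,px,c=None):
    K,D,r,t=c or cal(n); R=cv2.Rodrigues(r)[0]
    u=cv2.undistortPoints(np.array(px,float).reshape(-1,1,2),K,D).reshape(-1,2)
    d=np.c_[u,np.ones(len(u))]@R
    return -R.T@t.ravel(), d
def plane(n,px,z,c=None):
    o,d=ray(n,px,c); return o+d*((z-o[2])/d[:,2])[:,None]
def proj(n,p,c=None):
    K,D,r,t=c or cal(n); return cv2.projectPoints(np.array(p,float).reshape(-1,1,3),r,t,K,D)[0].reshape(-1,2)
E
python3 - <<'E'
from h import *
for n in("top","scene"):
    cv2.imwrite(f"pics/{n}0.png",optics.get_image(n)); 
    c=cal(n); print(n,ray(n,[[320,240]],c))
s=sensors.observe(); print({k:np.round(s[k],3) for k in s}, arm.nose_length)
E
```

```text
top (array([0.25489913, 0.23871015, 1.10362994]), array([[ 0.18289806,  0.01419521, -0.98303017]]))
scene (array([-0.10940762,  1.07459033,  0.51690456]), array([[ 0.50489703, -0.76865513, -0.39289964]]))
{'clock': np.float64(0.1), 'joints': array([-1.335,  0.435,  0.025,  1.574, -0.012,  1.134, -0.075]), 'dq': array([-0.001, -0.003,  0.001, -0.002, -0.001,  0.   , -0.   ]), 'joint_efforts': array([ 3.0000e-03, -6.6913e+01,  9.8800e-01, -3.1515e+01, -6.1000e-02,
        3.7000e-02,  0.0000e+00]), 'position': array([0.208, 0.589, 0.245]), 'ee_rot': array([-5.300e-01, -3.096e+00,  2.000e-03]), 'force': array([0.007, 0.355, 0.137]), 'ft_torque': array([-0.021, -0.008, -0.024]), 'gripper_force': np.float64(0.0), 'width': np.float64(1.001)} 0.019
```

View pics/top0.png

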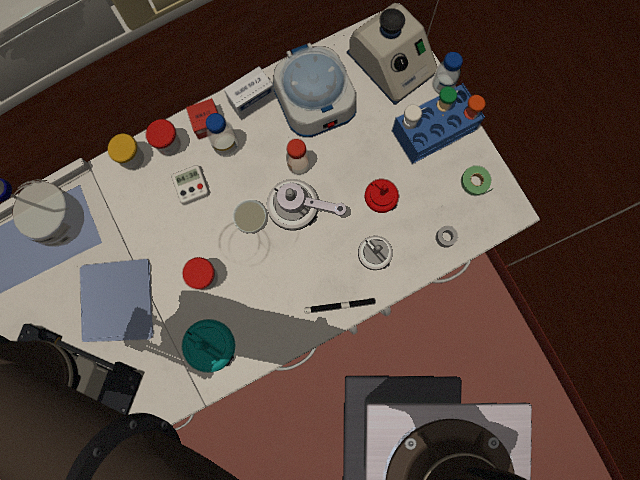

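View pics/scene0.png

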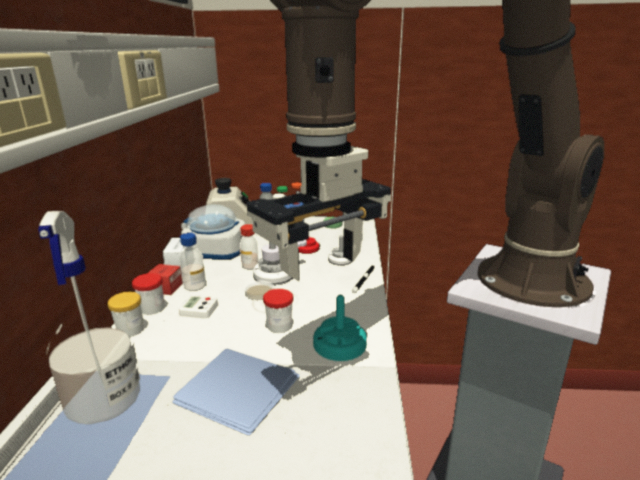

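Top view: the larger white drive with the carrier is at (293,203). The red (381,195), turquoise (208,346) and smaller white (375,252) drives are look-alikes. The bottle is at (297,152) and the petri dish at (250,217). The grey steel ring at (447,236) is the collar candidate, and the green roll (476,180) is the tape. I'll confirm these in a crop.

Run:
```python
from h import *
im=cv2.imread("pics/top0.png")
a=cv2.resize(im[130:260,230:365],None,fx=4,fy=4,interpolation=cv2.INTER_CUBIC)
b=cv2.resize(im[210:275,415:480],None,fx=4,fy=4,interpolation=cv2.INTER_CUBIC)
o=np.zeros((520,800,3),np.uint8); o[:,:540]=a; o[:260,540:]=b
cv2.imwrite("pics/crop1.png",o)
c=cal("top")
for n,p,z in [("drive",(293,205),.026),("spindle",(291,187),.106),("tip",(341,210),.059),("collar",(447,236),.024),("petri",(250,217),.015),("cap",(296,147),.11),("bottlebase",(300,165),0),("tape",(476,180),.018),("white2",(375,252),.02),("marker",(340,306),.01),("base?",(450,470),0),("red",(381,195),.05),("backcorner",(400,5),0),("rightcorner",(538,218),0)]:
    print(n,plane("top",[p],z,c)[0].round(4))
```

```text
drive [0.5231 0.3078 0.026 ]
spindle [0.5365 0.3073 0.106 ]
tip [0.5069 0.2158 0.059 ]
collar [0.4682 0.01   0.024 ]
petri [0.5004 0.3917 0.015 ]
cap [0.6113 0.3004 0.11  ]
bottlebase [0.6126 0.298  0.    ]
tape [ 0.5838 -0.0525  0.018 ]
white2 [0.4352 0.1488 0.02  ]
marker [0.3317 0.2139 0.01  ]
base? [0.024  0.0005 0.    ]
red [0.5399 0.1402 0.05  ]
backcorner [0.9879 0.0902 0.    ]
rightcorner [ 0.5136 -0.1833  0.    ]
```

View pics/crop1.png

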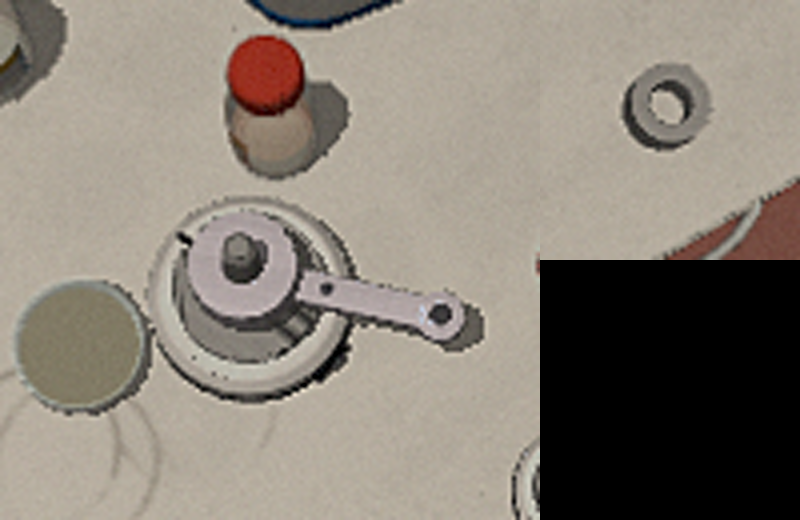

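The crop shows the plain steel ring at (447,236), which is the collar. The larger white drive carries the hub with its arm pointing to (341,210). Its keyway mark is at about (276,189), between the bottle and the petri dish. So I'll push the arm clockwise (seen from above), over the petri dish. First I'll hover for a wrist view.

Run:
```python
from h import *
c=cal("top")
ax=(plane("top",[(291,187)],.104,c)[0])
m=plane("top",[(275.8,189.5)],.026,c)[0]; print(ax,m)
o,d=ray("wrist",[[320,240],[0,240],[320,0]]); s=sensors.observe(); print(o-s["position"],d)
im=cv2.imread("pics/top0.png")
hsv=cv2.cvtColor(im,cv2.COLOR_BGR2HSV); print(hsv[228:246,447].tolist()); print(hsv[205,330:345].tolist(), hsv[225,265:275].tolist())
```

```text
[0.53710749 0.30747735 0.104     ] [0.55361746 0.34228294 0.026     ]
[-0.07886911  0.02870654  0.13923006] [[ 0.29875253 -0.10149708 -0.94902851]
 [ 0.00742818 -0.93002785 -0.94665138]
 [-0.28404984  0.10332678 -1.14537085]]
[[18, 28, 136], [17, 25, 142], [23, 19, 53], [25, 31, 49], [13, 40, 76], [15, 34, 181], [18, 33, 188], [17, 30, 177], [21, 31, 172], [20, 31, 173], [19, 33, 170], [16, 30, 180], [21, 33, 186], [14, 24, 115], [25, 21, 131], [18, 29, 134], [14, 24, 140], [30, 35, 94]]
[[4, 20, 176], [3, 17, 175], [3, 16, 173], [2, 19, 174], [2, 22, 173], [4, 21, 171], [0, 19, 173], [2, 21, 173], [2, 20, 183], [114, 17, 208], [165, 8, 193], [0, 21, 174], [8, 17, 168], [3, 18, 167], [175, 16, 171]] [[23, 28, 82], [21, 29, 185], [22, 33, 179], [19, 31, 179], [17, 30, 180], [21, 29, 177], [17, 33, 178], [20, 30, 179], [20, 30, 177], [17, 27, 181]]
```

>>> arm_command(deltas=[0, 0, 0, 0.035, -0.035, 0.02, 0, 0, 0, 0, 0.07, -0.07, 0.04, 0, 0, 0, 0, 0.1, -0.1, 0.06, 0, 0, 0, 0, 0.13, -0.13, 0.08, 0, 0, 0, 0, 0.165, -0.165, 0.1, 0, 0, 0, 0, 0.2, -0.2, 0.1, 0, 0, 0, 0, 0.23, -0.23, 0.1, 0, 0, 0, 0, 0.25, -0.26, 0.1, 0, 0, 0, 0, 0.26, -0.28, 0.1, 0, 0, 0, 0, 0.26, -0.28, 0.1, 0, 0, 0, 0, 0.26, -0.28, 0.1, 0, 0, 0, 0, 0.26, -0.28, 0.1, 0])

```text
clock: 1.3
position: [0.4668, 0.3108, 0.3455]
ee_rot: [-0.527, -3.096, -0.0]
force: [-0.3, -0.1, -0.1]
width: 0.021
gripper_force: 0.0
```

Run:
```python
from h import *
c=cal("wrist"); im=optics.get_image("wrist"); cv2.imwrite("pics/w1.png",im)
import pickle; pickle.dump(c,open("w1.pkl","wb"))
print(proj("wrist",[[.53,.308,.106],[.53,.308,.026]],c))
```

```text
[[334.52454172 256.56420101]
 [331.93783946 234.22673623]]
```

View pics/w1.png

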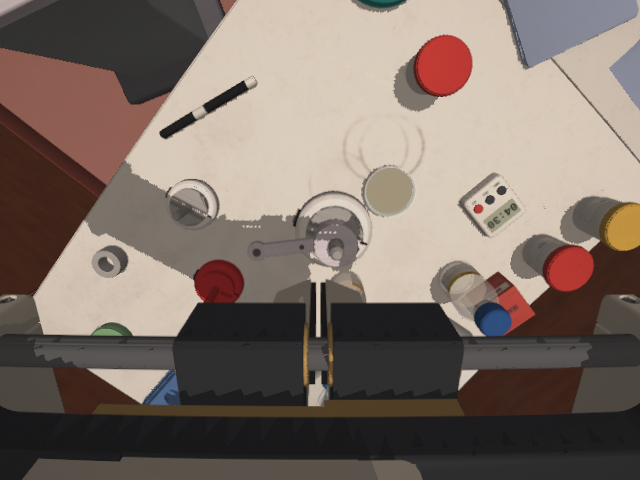

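Wrist view: drive ring centred near (334,233), arm knob at (257,251), petri dish at (389,191), collar at (109,262), bottle behind the fingers at about (348,290). I'll enlarge the drive and collar for exact pixels.

Run:
```python
from h import *
im=cv2.imread("pics/w1.png")
a=cv2.resize(im[180:305,240:380],None,fx=4.8,fy=4.8,interpolation=cv2.INTER_CUBIC)
a=cv2.convertScaleAbs(a,alpha=1.3)
b=cv2.resize(im[242:282,89:129],None,fx=3,fy=3,interpolation=cv2.INTER_CUBIC)
o=np.zeros((600,800,3),np.uint8); o[:,:672]=a; o[:120,675:795]=b
cv2.imwrite("pics/crop2.png",o)
```

```text
(no output)
```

View pics/crop2.png

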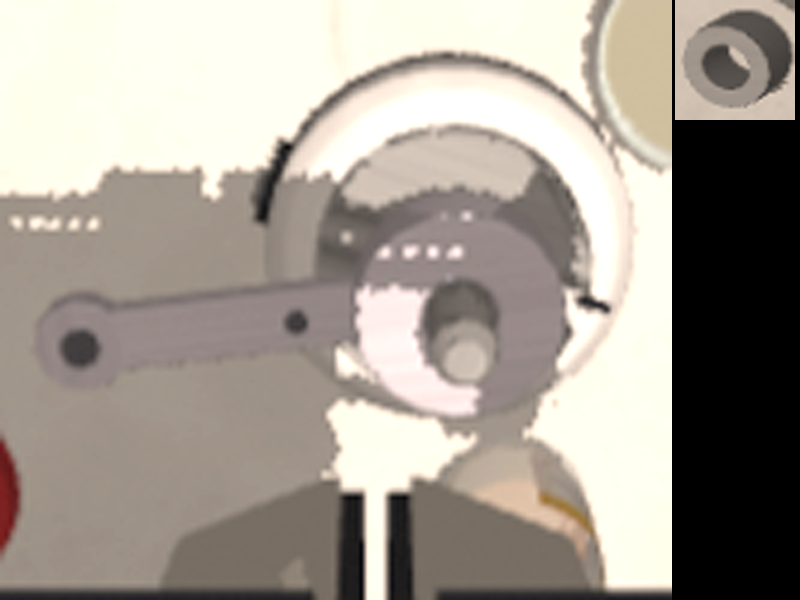

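Run:
```python
from h import *
import pickle; c=pickle.load(open("w1.pkl","rb"))
P=lambda x,y,z:plane("wrist",[(x/4.8+240,y/4.8+180)],z,c)[0]
hub=P(460,315,.076); print("hub",hub); sp=P(465,355,.105); print("spindle",sp)
print("spindle top cam",plane("top",[(230+239/4,130+243/4)],.105)[0])
k=P(80,347,.064); print("knob",k,np.hypot(*(k-hub)[:2]),np.degrees(np.arctan2(*(k-hub)[1::-1])))
for q in((580,297),(608,308)):
    m=P(*q,.026); print("mark",m,np.hypot(*(m-sp)[:2]),np.degrees(np.arctan2(*(m-sp)[1::-1])),np.degrees(np.arctan2(*(m-hub)[1::-1])))
print("collar w",plane("wrist",[(106.3,264)],.024,c)[0],"top",plane("top",[(415+(672-540)/4,210+104/4)],.024)[0])
# drive ring ellipse fit, top camera and wrist: boss/housing
for a in [(266,260),(449,55),(632,235)]: print(P(*a,.02))
```

```text
hub [0.52900845 0.31122275 0.076     ]
spindle [0.52837054 0.31125328 0.105     ]
spindle top cam [0.52978771 0.30943859 0.105     ]
knob [0.51003611 0.21878269 0.064     ] 0.09436692088722917 -101.59829102190807
mark [0.55202756 0.33977859 0.026     ] 0.037058708736525045 50.32991328929521 51.12741278879809
mark [0.55748721 0.3459528  0.026     ] 0.04529721216688374 49.999697739238044 50.64813622987647
collar w [0.47074328 0.01032074 0.024     ] top [0.46828133 0.00808357 0.024     ]
[0.51618982 0.2630261  0.02      ]
[0.47944714 0.32739592 0.02      ]
[0.54201155 0.35820886 0.02      ]
```

>>> arm_command(deltas=[0, 0, 0, 0.03, -0.03, -0.02, 0, 0, 0, 0, 0.06, -0.06, -0.05, 0, 0, 0, 0, 0.078, -0.08, -0.09, 0, 0, 0, 0, 0.078, -0.08, -0.13, 0, 0, 0, 0, 0.078, -0.08, -0.17, 0, 0, 0, 0, 0.078, -0.08, -0.21, 0, 0, 0, 0, 0.078, -0.08, -0.245, 0, 0, 0, 0, 0.078, -0.08, -0.265, 0, 0, 0, 0, 0.078, -0.08, -0.276, 0, 0, 0, 0, 0.078, -0.08, -0.276, 0, 0, 0, 0, 0.078, -0.08, -0.276, 0])

```text
clock: 2.45
position: [0.5462, 0.2302, 0.0706]
ee_rot: [0.529, 3.096, 0.001]
force: [1.2, 0.6, 0.4]
width: 0.003
gripper_force: 0.0
```

Run:
```python
from h import *
s=sensors.observe(); print(s["position"],s["force"])
A=np.array([.529,.3105]); 
ph=np.r_[-78,np.arange(-84,-277,-8)]
for p in ph:
    a=np.radians(p); q=A+.078*np.array([np.cos(a),np.sin(a)])-[.546,.229]; print(p,q.round(3))
```

```text
[0.54617611 0.23023998 0.07057676] [1.15514115 0.6245569  0.43074921]
-78 [-0.001  0.005]
-84 [-0.009  0.004]
-92 [-0.02   0.004]
-100 [-0.031  0.005]
-108 [-0.041  0.007]
-116 [-0.051  0.011]
-124 [-0.061  0.017]
-132 [-0.069  0.024]
-140 [-0.077  0.031]
-148 [-0.083  0.04 ]
-156 [-0.088  0.05 ]
-164 [-0.092  0.06 ]
-172 [-0.094  0.071]
-180 [-0.095  0.081]
-188 [-0.094  0.092]
-196 [-0.092  0.103]
-204 [-0.088  0.113]
-212 [-0.083  0.123]
-220 [-0.077  0.132]
-228 [-0.069  0.139]
-236 [-0.061  0.146]
-244 [-0.051  0.152]
-252 [-0.041  0.156]
-260 [-0.031  0.158]
-268 [-0.02   0.159]
-276 [-0.009  0.159]
```

>>> arm_command(deltas=[0, 0, 0, -0.001, 0.005, -0.003, 0, 0, 0, 0, -0.009, 0.004, -0.003, 0, 0, 0, 0, -0.02, 0.004, -0.003, 0, 0, 0, 0, -0.031, 0.005, -0.003, 0, 0, 0, 0, -0.041, 0.007, -0.003, 0, 0, 0, 0, -0.051, 0.011, -0.003, 0, 0, 0, 0, -0.061, 0.017, -0.003, 0, 0, 0, 0, -0.069, 0.024, -0.003, 0, 0, 0, 0, -0.077, 0.031, -0.003, 0, 0, 0, 0, -0.083, 0.04, -0.003, 0, 0, 0, 0, -0.088, 0.05, -0.003, 0, 0, 0, 0, -0.092, 0.06, -0.003, 0, 0, 0, 0, -0.094, 0.071, -0.003, 0, 0, 0, 0, -0.095, 0.081, -0.003, 0, 0, 0, 0, -0.094, 0.092, -0.003, 0])

```text
clock: 3.95
position: [0.4517, 0.3224, 0.0667]
ee_rot: [0.53, 3.097, -0.0]
force: [1.0, -0.8, -0.8]
width: -0.0
gripper_force: 0.2
```

Run:
```python
from h import *
s=sensors.observe(); print(s["position"],s["force"])
cv2.imwrite("pics/t2.png",optics.get_image("top"));c=cal("wrist");im=optics.get_image("wrist"); cv2.imwrite("pics/w2.png",im)
print(proj("wrist",[[.529,.3105,.1],[.529,.3105,.06]],c))
a=np.hstack([im,cv2.imread("pics/t2.png")]); cv2.imwrite("pics/b2.png",cv2.resize(a,(800,300)))
```

```text
[0.45171794 0.32235235 0.06670853] [ 0.9946176  -0.82407352 -0.81816824]
[[345.99995974 531.93351798]
 [340.55544915 451.24425076]]
```

View pics/b2.png

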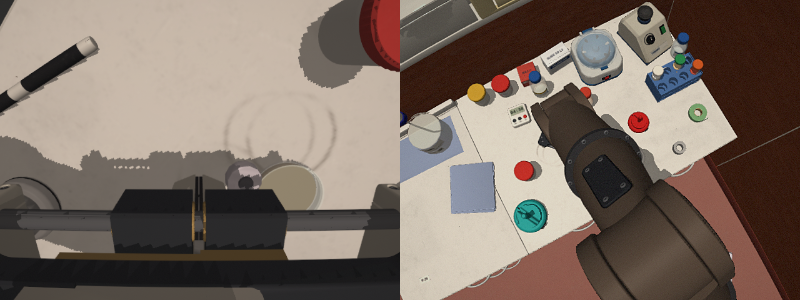

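Left half (wrist): the arm's knob shows at about (392,285), just ahead of the fingers towards the petri dish, so it is turning as intended. Right half (top): the drive is hidden by the robot. Continuing.

>>> arm_command(deltas=[0, 0, 0, 0.002, 0.011, 0.001, 0, 0, 0, 0, 0.006, 0.021, 0.001, 0, 0, 0, 0, 0.011, 0.031, 0.001, 0, 0, 0, 0, 0.017, 0.04, 0.001, 0, 0, 0, 0, 0.025, 0.047, 0.001, 0, 0, 0, 0, 0.033, 0.054, 0.001, 0, 0, 0, 0, 0.043, 0.06, 0.001, 0, 0, 0, 0, 0.053, 0.064, 0.001, 0, 0, 0, 0, 0.053, 0.064, 0.001, 0])

```text
clock: 4.95
position: [0.5067, 0.3857, 0.0677]
ee_rot: [0.531, 3.095, 0.001]
force: [1.1, 0.0, -0.9]
width: 0.004
gripper_force: 0.0
```

Run:
```python
from h import *
s=sensors.observe(); print(s["position"],s["force"])
c=cal("wrist");im=optics.get_image("wrist"); A=[.529,.3105]
for n,z in(("up",.064),("down",.052)):
    for th in range(50,100,8): print(n,th,proj("wrist",[[A[0]+.094*np.cos(np.radians(th)),A[1]+.094*np.sin(np.radians(th)),z]],c).round(0)[0])
cv2.imwrite("pics/w3.png",im)
b=optics.get_image("scene"); p=proj("scene",[[*A,.06]])[0].astype(int); print(p)
b=b[max(p[1]-75,0):p[1]+75,max(p[0]-75,0):p[0]+75]; b=cv2.resize(b,(400,400))
cv2.imwrite("pics/b3.png",np.hstack([cv2.resize(im[200:440,240:480],(400,400)),b]))
```

```text
[0.50668736 0.38568236 0.0677259 ] [ 1.14062055  0.00908911 -0.85383001]
up 50 [366. 458.]
up 58 [374. 439.]
up 66 [380. 418.]
up 74 [382. 396.]
up 82 [380. 373.]
up 90 [373. 349.]
up 98 [363. 326.]
down 50 [363. 439.]
down 58 [371. 421.]
down 66 [376. 401.]
down 74 [378. 379.]
down 82 [376. 357.]
down 90 [370. 335.]
down 98 [360. 312.]
[272 253]
```

View pics/b3.png

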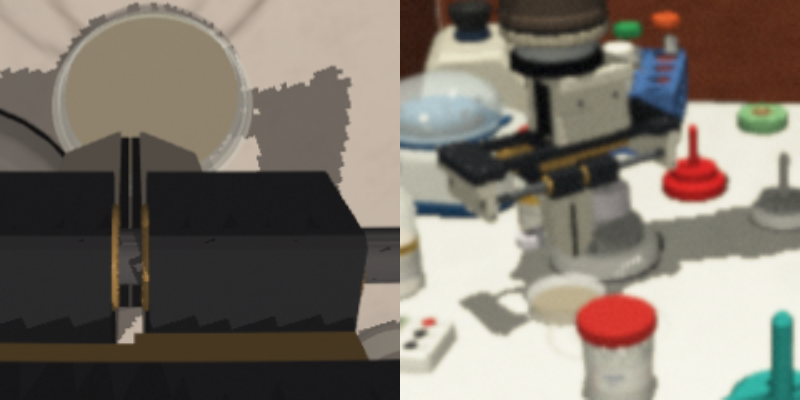

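Left half (wrist): the fingers stand over the petri dish, clear of it. Right half (scene): the bottle and the other things are undisturbed. Pushing on slowly.

>>> arm_command(deltas=[0, 0, 0, 0.006, 0.001, 0, 0, 0, 0, 0, 0.0115, 0.002, 0, 0, 0, 0, 0, 0.017, 0.0025, 0, 0, 0, 0, 0, 0.0225, 0.003, 0, 0, 0, 0, 0, 0.025, 0.003, 0, 0, 0, 0, 0, 0.028, 0.0025, 0, 0, 0, 0, 0, 0.0305, 0.002, 0, 0, 0, 0, 0, 0.033, 0.002, 0, 0, 0, 0, 0, 0.036, 0.0015, 0, 0, 0, 0, 0, 0.0385, 0.001, 0, 0, 0, 0, 0, 0.041, 0.0005, 0, 0, 0, 0, 0, 0.044, 0, 0, 0])

```text
clock: 6.25
position: [0.5489, 0.3855, 0.0677]
ee_rot: [-0.53, -3.097, -0.0]
force: [-0.1, -1.1, 0.0]
width: 0.006
gripper_force: 0.2
```

Run:
```python
from h import *
s=sensors.observe(); print(s["position"],s["force"],s["ft_torque"])
b=optics.get_image("scene"); cv2.imwrite("pics/s4.png",b); A=[.529,.3105]
for z in(.076,.064,.052): print(proj("scene",[[*A,z],[A[0]+.094*np.cos(.88),A[1]+.094*np.sin(.88),z]]).round(0).tolist())
cv2.imwrite("pics/b4.png",cv2.resize(b[190:310,190:350],(800,600),interpolation=cv2.INTER_CUBIC))
```

```text
[0.54886789 0.38548043 0.0677243 ] [-0.12741665 -1.07890471  0.03342249] [-0.00804176  0.11595282  0.00906527]
[[272.0, 248.0], [232.0, 253.0]]
[[272.0, 252.0], [232.0, 258.0]]
[[272.0, 257.0], [233.0, 262.0]]
```

View pics/b4.png

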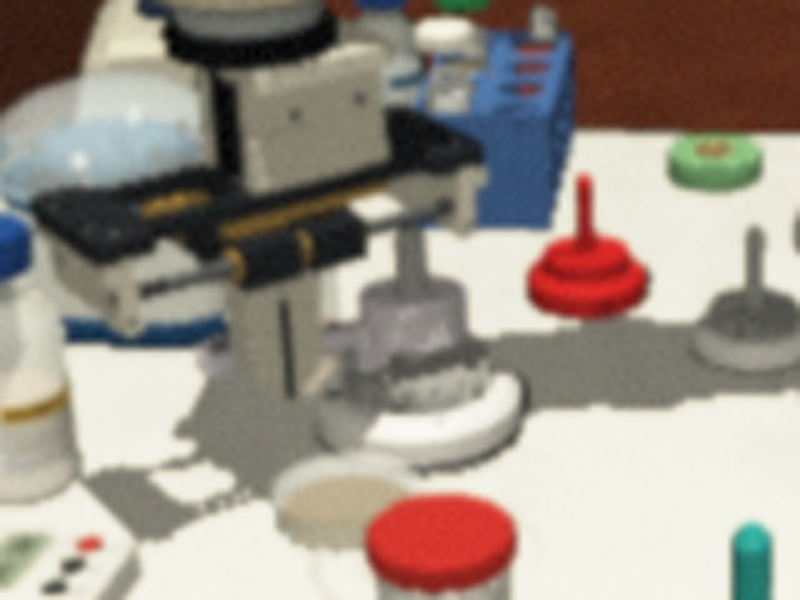

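The hub's top is at about (272,247), so it is still up, and the knob is near (232,260), close to the keyway. Advancing in millimetre steps.

>>> arm_command(deltas=[0, 0, 0, 0.0013, -0.0003, 0, 0, 0, 0, 0, 0.0026, -0.0007, 0, 0, 0, 0, 0, 0.004, -0.001, 0, 0, 0, 0, 0, 0.0053, -0.0015, 0, 0, 0, 0, 0, 0.0053, -0.0015, 0, 0])

```text
clock: 6.8
position: [0.5543, 0.3838, 0.0678]
ee_rot: [0.53, 3.096, 0.0]
force: [-0.1, 1.1, -0.7]
width: 0.009
gripper_force: 0.1
```

```bash
cat > hub.py <<'E'
from h import *
import sys
s=sensors.observe(); print(s["position"],s["force"])
b=optics.get_image("scene"); cv2.imwrite("pics/s_%s.png"%sys.argv[1],b); a=cv2.imread("pics/s4.png")
# rows at hub column: vertical profile, and difference from s4 in hub zone
print(cv2.cvtColor(a,6)[236:276:2,272].tolist()); print(cv2.cvtColor(b,6)[236:276:2,272].tolist())
E
python3 hub.py 5
```

```text
[0.55430423 0.3838499  0.06778328] [-0.10329419  1.05943276 -0.65033161]
[91, 101, 103, 104, 104, 106, 104, 118, 158, 140, 141, 146, 121, 95, 83, 154, 148, 128, 160, 243]
[95, 105, 105, 105, 100, 102, 101, 116, 146, 157, 177, 186, 145, 91, 107, 178, 146, 127, 161, 243]
```

>>> arm_command(deltas=[0, 0, 0, 0.0012, -0.0004, 0, 0, 0, 0, 0, 0.0025, -0.0008, 0, 0, 0, 0, 0, 0.0037, -0.0013, 0, 0, 0, 0, 0, 0.005, -0.0018, 0, 0, 0, 0, 0, 0.005, -0.0018, 0, 0])

```text
clock: 7.35
position: [0.5594, 0.382, 0.0678]
ee_rot: [0.53, 3.096, 0.0]
force: [-0.7, -0.2, -0.7]
width: 0.003
gripper_force: 0.1
```

```bash
python3 hub.py 6
```

```text
[0.55938378 0.38201937 0.06777009] [-0.69584858 -0.18511283 -0.74412737]
[91, 101, 103, 104, 104, 106, 104, 118, 158, 140, 141, 146, 121, 95, 83, 154, 148, 128, 160, 243]
[98, 105, 104, 104, 102, 106, 104, 180, 191, 182, 184, 186, 149, 94, 107, 177, 147, 128, 163, 243]
```

Run:
```python
from h import *
f=lambda n:cv2.resize(cv2.imread(n)[225:295,215:305],(400,311),interpolation=cv2.INTER_CUBIC)
cv2.imwrite("pics/b6.png",np.hstack([f("pics/s4.png"),f("pics/s_6.png")]))
```

```text
(no output)
```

View pics/b6.png

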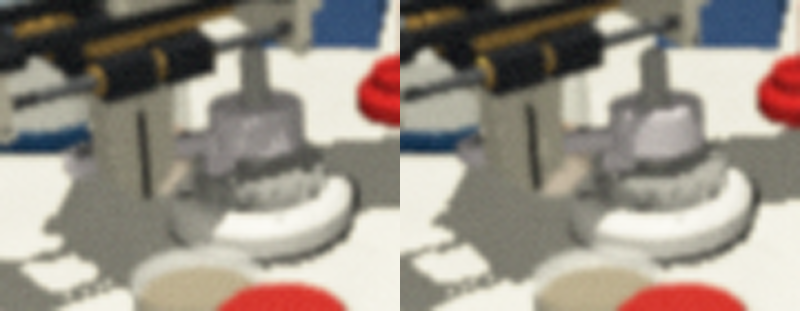

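The right half shows the hub still up, with the arm still ahead of the finger. Continuing.

>>> arm_command(deltas=[0, 0, 0, 0.0012, -0.0005, 0, 0, 0, 0, 0, 0.0024, -0.001, 0, 0, 0, 0, 0, 0.0036, -0.0016, 0, 0, 0, 0, 0, 0.0048, -0.0022, 0, 0, 0, 0, 0, 0.0048, -0.0022, 0, 0])

```text
clock: 7.9
position: [0.5642, 0.3797, 0.0678]
ee_rot: [0.53, 3.096, -0.0]
force: [-0.1, -0.1, -0.5]
width: 0.005
gripper_force: 0.0
```

```bash
python3 hub.py 7
```

```text
[0.56419697 0.37972521 0.06777633] [-0.08963304 -0.06820152 -0.47425554]
[91, 101, 103, 104, 104, 106, 104, 118, 158, 140, 141, 146, 121, 95, 83, 154, 148, 128, 160, 243]
[96, 104, 101, 105, 102, 103, 101, 104, 102, 200, 227, 175, 163, 164, 167, 170, 151, 130, 160, 243]
```

The hub's edge has dropped from row 250 to 254 and the gap over the boss has closed, so it is seated. I'll back off, rise, and go to the collar with the fingers opening.

>>> arm_command(deltas=[0, 0, 0, -0.005, 0.003, 0, 0, 0, 0, 0, -0.01, 0.005, 0.005, 0, 0, 0, 0, -0.01, 0.005, 0.05, 0, 0, 0, 0, -0.01, 0.005, 0.1, 0, 0, 0, 0, -0.01, 0, 0.13, 0, 0, 0, 0, -0.02, -0.045, 0.13, 20, 0, 0, 0, -0.03, -0.09, 0.13, 40, 0, 0, 0, -0.04, -0.135, 0.13, 60, 0, 0, 0, -0.05, -0.18, 0.13, 60, 0, 0, 0, -0.06, -0.225, 0.13, 60, 0, 0, 0, -0.07, -0.27, 0.13, 60, 0, 0, 0, -0.08, -0.315, 0.13, 60, 0, 0, 0, -0.09, -0.35, 0.13, 60, 0, 0, 0, -0.095, -0.371, 0.13, 60, 0, 0, 0, -0.095, -0.371, 0.13, 60, 0, 0, 0, -0.095, -0.371, 0.13, 60])

```text
clock: 9.55
position: [0.4688, 0.0095, 0.1982]
ee_rot: [0.53, 3.096, 0.001]
force: [-0.3, 0.6, -0.1]
width: 0.648
gripper_force: 0.0
```

Run:
```python
from h import *
s=sensors.observe(); print(s["position"],s["ee_rot"],s["force"],s["width"])
c=cal("wrist"); w=optics.get_image("wrist"); t=optics.get_image("top")
cv2.imwrite("pics/w8.png",w); cv2.imwrite("pics/t8.png",t)
print(proj("wrist",[[.4695,.009,.024]],c))
a=cv2.resize(w[:420],(560,368)); 
b=cv2.resize(t[140:260,235:355],(240,240),interpolation=cv2.INTER_CUBIC)
o=np.zeros((600,800,3),np.uint8);o[:368,:560]=a;o[:240,560:]=b
b=cv2.imread("pics/s_7.png")[225:295,215:305]; o[375:600,:289]=cv2.resize(b,(289,225))
cv2.imwrite("pics/b8.png",o)
```

```text
[0.46882335 0.00946183 0.19818213] [5.30220357e-01 3.09586379e+00 1.48000785e-03] [-0.28381891  0.55617313 -0.07177004] 0.6484948258778547
[[316.98480885 218.42419866]]
```

View pics/b8.png

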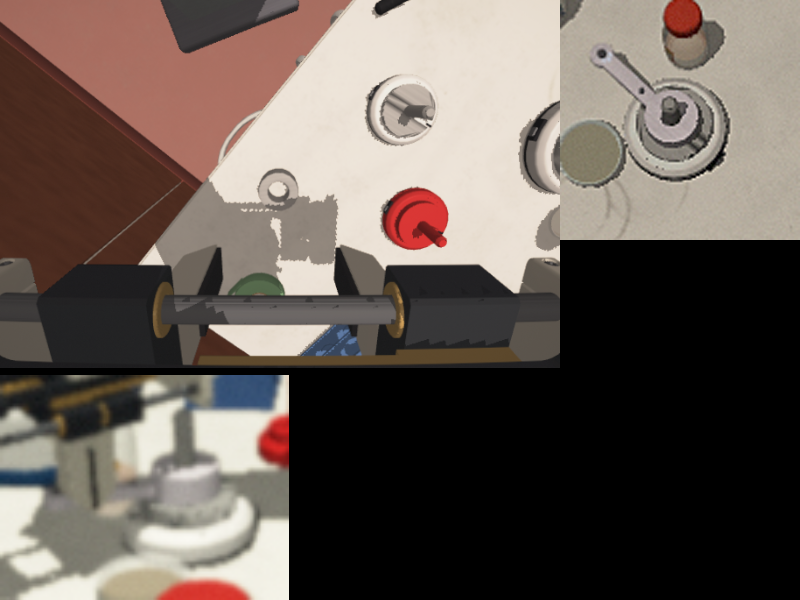

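The top inset shows the arm lying along the keyway between the bottle and the petri dish, both untouched. The scene inset shows the hub down on the boss. In the wrist view the collar is at about (317,216). From here I measure numerically, as my ten views are used.

Run:
```python
from h import *
c=cal("wrist"); w=cv2.imread("pics/w8.png"); g=cv2.cvtColor(w,6)
r=g[180:255,280:355]; r4=cv2.resize(r,None,fx=4,fy=4,interpolation=cv2.INTER_CUBIC)
for R in((25,60),(70,110)):
    h=cv2.HoughCircles(r4,cv2.HOUGH_GRADIENT,1,20,param1=120,param2=18,minRadius=R[0],maxRadius=R[1])
    if h is None: print(None); continue
    for x,y,q in h[0][:4]:
        p=(x/4+280-.375,y/4+180-.375); print(p,q/4,[plane("wrist",[p],z,c)[0][:2].round(4) for z in(.024,0.)])
d=proj("wrist",[[.469,.009,.024],[.489,.009,.024],[.4795,.009,.024]],c); print("expected radii",d)
# arm in top view: knob hole direction
t=cv2.cvtColor(cv2.imread("pics/t8.png"),6)
h=cv2.HoughCircles(cv2.resize(t[140:260,235:355],None,fx=6,fy=6,interpolation=cv2.INTER_CUBIC),cv2.HOUGH_GRADIENT,1,40,param1=100,param2=18,minRadius=20,maxRadius=110)
for x,y,q in h[0][:8]: print("top",x/6+235-.4,y/6+140-.4,q/6)
```

```text
(np.float32(317.5), np.float32(218.25)) 12.35 [array([0.4697, 0.0104]), array([0.4758, 0.0083])]
(np.float32(317.5), np.float32(212.25)) 11.55 [array([0.4646, 0.0122]), array([0.4704, 0.0102])]
(np.float32(317.75), np.float32(213.75)) 21.825 [array([0.466 , 0.0119]), array([0.4718, 0.0099])]
(np.float32(318.25), np.float32(219.25)) 22.875 [array([0.4707, 0.0107]), array([0.4769, 0.0086])]
(np.float32(322.5), np.float32(215.5)) 18.1 [array([0.4688, 0.0153]), array([0.4748, 0.0135])]
(np.float32(313.75), np.float32(222.25)) 26.8 [array([0.472 , 0.0062]), array([0.4782, 0.0037])]
expected radii [[315.68606664 218.07833964]
 [323.27316513 238.92675792]
 [319.70230827 229.11405953]]
top 290.01666 197.68333 13.266666
top 292.18335 204.01666 16.583334
top 249.51668 215.51666 16.0
top 296.01666 148.85 9.75
top 284.35 209.68335 16.583334
top 295.68335 193.85 10.683333
top 301.01666 202.18333 18.233334
top 292.01666 212.68335 17.683332
```

>>> arm_command(deltas=[0, 0, 0, 0.0015, 0.001, -0.04, 60, 0, 0, 0, 0.0015, 0.001, -0.08, 60, 0, 0, 0, 0.0015, 0.001, -0.12, 60, 0, 0, 0, 0.0015, 0.001, -0.15, 60, 0, 0, 0, 0.0015, 0.001, -0.168, 60, 0, 0, 0, 0.0015, 0.001, -0.175, 60, 0, 0, 0, 0.0015, 0.001, -0.175, 60, 0, 0, 0, 0.0015, 0.001, -0.175, 30, 0, 0, 0, 0.0015, 0.001, -0.175, 30, 0, 0, 0, 0.0015, 0.001, -0.175, 30, 0, 0, 0, 0.0015, 0.001, -0.175, 30, 0, 0, 0, 0.0015, 0.001, -0.175, 30, 0, 0, 0, 0.0015, 0.001, -0.175, 30], force=25)

```text
clock: 10.95
position: [0.471, 0.0102, 0.0236]
ee_rot: [0.529, 3.095, 0.001]
force: [-1.4, 0.5, 7.8]
width: 0.425
gripper_force: 25.0
```

>>> arm_command(deltas=[0, 0, 0, 0, 0, 0.02, 30, 0, 0, 0, 0, 0, 0.06, 30, 0, 0, 0, 0, 0, 0.11, 30, 0, 0, 0, 0, 0, 0.16, 30, 0, 0, 0, -0.01, 0.03, 0.19, 30, 0, 0, 0, -0.015, 0.075, 0.21, 30, 0, 0, 0, -0.02, 0.12, 0.22, 30, 0, 0, 0, -0.025, 0.165, 0.227, 30, 0, 0, 0, -0.03, 0.21, 0.227, 30, 0, 0, 0, -0.035, 0.25, 0.227, 30, 0, 0, 0, -0.041, 0.28, 0.227, 30, 0, 0, 0, -0.041, 0.29, 0.227, 30, 0, 0, 0, -0.041, 0.29, 0.227, 30, 0, 0, 0, -0.041, 0.29, 0.227, 30])

```text
clock: 12.35
position: [0.4297, 0.2985, 0.2497]
ee_rot: [0.532, 3.096, -0.001]
force: [-0.3, 0.3, -1.0]
width: 0.426
gripper_force: 25.0
```

Run:
```python
from h import *
s=sensors.observe(); print(s["position"],s["ee_rot"],s["force"],s["width"])
c=cal("wrist"); w=optics.get_image("wrist"); cv2.imwrite("pics/w9.png",w); g=cv2.cvtColor(w,6)
for z in(.105,.064): print(z,proj("wrist",[[.529,.3105,z],[.555,.3105,z],[.529,.3365,z]],c).round(1).tolist())
p=proj("wrist",[[.529,.3105,.105]],c)[0]; x0,y0=(p-40).astype(int)
r4=cv2.resize(g[y0:y0+80,x0:x0+80],None,fx=4,fy=4,interpolation=cv2.INTER_CUBIC)
q=proj("wrist",[[.529,.3105,.064]],c)[0];
for R,z in(((14,45),.105),((80,140),.064)):
    x1,y1=(q-60).astype(int); rr=cv2.resize(g[y1:y1+120,x1:x1+120],None,fx=4,fy=4,interpolation=cv2.INTER_CUBIC)
    h=cv2.HoughCircles(rr,cv2.HOUGH_GRADIENT,1,10,param1=100,param2=16,minRadius=R[0],maxRadius=R[1])
    for x,y,k in ([] if h is None else h[0][:6]):
        u=(x/4+x1-.375,y/4+y1-.375); print(z,np.round(u,1),k/4,plane("wrist",[u],z,c)[0].round(4))
```

```text
[0.4297107  0.29845014 0.24969222] [ 5.31766143e-01  3.09607027e+00 -1.43761660e-03] [-0.30732461  0.34539377 -0.95082219] 0.42632431907284685
0.105 [[369.2, 327.2], [377.8, 351.5], [398.3, 318.3]]
0.064 [[363.8, 304.5], [371.6, 326.7], [389.7, 296.3]]
0.105 [385.2 254.2] 8.55 [0.4692 0.3423 0.105 ]
0.105 [329.5 309.2] 6.025 [0.5012 0.2839 0.105 ]
0.105 [383.8 251.2] 7.4 [0.4663 0.3419 0.105 ]
0.105 [330.8 306.2] 8.55 [0.4988 0.2858 0.105 ]
0.105 [342.5 254.5] 5.45 [0.4579 0.3098 0.105 ]
0.105 [382.8 254. ] 7.15 [0.4683 0.3405 0.105 ]
0.064 [346.5 272. ] 31.2 [0.4912 0.3053 0.064 ]
0.064 [318.2 296. ] 22.9 [0.5058 0.2721 0.064 ]
0.064 [372.5 267.8] 27.025 [0.4952 0.3295 0.064 ]
0.064 [339.  296.5] 21.4 [0.5129 0.2907 0.064 ]
```

>>> arm_command(deltas=[0, 0, 0, -0.03, 0.01, 0.02, 30, 0, 0, 0, -0.055, 0.02, 0.03, 30, 0, 0, 0, -0.055, 0.02, 0.03, 30, 0, 0, 0, -0.055, 0.02, 0.03, 30])

```text
clock: 12.8
position: [0.3748, 0.3189, 0.2802]
ee_rot: [0.531, 3.096, 0.001]
force: [-0.6, -0.3, -1.1]
width: 0.429
gripper_force: 25.0
```

Run:
```python
from h import *
s=sensors.observe(); print(s["position"],s["width"])
c=cal("wrist"); w=optics.get_image("wrist"); cv2.imwrite("pics/w10.png",w); g=cv2.cvtColor(w,6)
print(proj("wrist",[[.529,.3105,.105],[.529,.3105,.064],[.537,.3105,.064],[.555,.3105,.064],[.579,.3105,.026],[.529,.3105,.026]],c).round(1).tolist())
q=proj("wrist",[[.529,.3105,.064]],c)[0]; x1,y1=(q-60).astype(int)
rr=cv2.resize(g[y1:y1+120,x1:x1+120],None,fx=4,fy=4,interpolation=cv2.INTER_CUBIC)
for R,z in(((14,45),.105),((75,120),.064)):
    h=cv2.HoughCircles(rr,cv2.HOUGH_GRADIENT,1,10,param1=100,param2=16,minRadius=R[0],maxRadius=R[1])
    for x,y,k in ([] if h is None else h[0][:6]):
        u=(x/4+x1-.375,y/4+y1-.375); print(z,np.round(u,1),k/4,plane("wrist",[u],z,c)[0].round(4))
p=proj("wrist",[[.529,.3105,.105]],c)[0].astype(int)
for y in range(p[1]-14,p[1]+15,2): print(y,g[y,p[0]-14:p[0]+16:2].tolist())
print(p)
```

```text
[0.37479363 0.31887537 0.28015533] 0.4285747663447897
[[361.4, 362.5], [357.3, 339.1], [359.5, 345.0], [364.3, 358.1], [366.5, 354.8], [354.1, 321.0]]
0.105 [319.2 308. ] 9.45 [0.4581 0.2914 0.105 ]
0.105 [306.8 307.8] 7.15 [0.454  0.2804 0.105 ]
0.105 [332.2 309. ] 3.95 [0.4632 0.3025 0.105 ]
0.105 [329.8 305.5] 3.975 [0.4589 0.3015 0.105 ]
348 [76, 77, 76, 76, 76, 76, 76, 77, 76, 76, 76, 76, 76, 76, 77]
350 [84, 53, 81, 84, 84, 84, 83, 83, 84, 84, 84, 83, 84, 83, 84]
352 [88, 88, 88, 88, 88, 88, 88, 88, 88, 88, 88, 88, 88, 88, 88]
354 [93, 92, 92, 93, 92, 92, 92, 92, 92, 92, 92, 92, 92, 93, 92]
356 [95, 94, 94, 94, 94, 94, 95, 95, 95, 94, 94, 94, 94, 95, 95]
358 [94, 95, 94, 94, 94, 95, 94, 95, 94, 94, 95, 94, 94, 95, 95]
360 [94, 94, 94, 95, 94, 94, 94, 94, 94, 94, 95, 94, 94, 94, 94]
362 [93, 93, 93, 93, 93, 93, 93, 94, 93, 93, 93, 93, 93, 93, 93]
364 [91, 91, 92, 91, 91, 91, 91, 92, 91, 91, 91, 91, 92, 92, 91]
366 [90, 89, 90, 90, 91, 91, 91, 91, 91, 91, 90, 91, 91, 90, 90]
368 [88, 88, 88, 88, 88, 88, 88, 88, 88, 87, 71, 87, 87, 88, 88]
370 [84, 82, 75, 79, 86, 91, 97, 98, 99, 100, 102, 100, 62, 61, 62]
372 [120, 114, 127, 126, 140, 150, 157, 158, 159, 160, 161, 157, 20, 24, 30]
374 [121, 115, 114, 128, 141, 156, 157, 159, 160, 161, 161, 161, 21, 26, 29]
376 [121, 119, 108, 124, 145, 149, 155, 158, 160, 161, 161, 159, 69, 26, 29]
[361 362]
```

>>> arm_command(deltas=[0, 0, 0, 0.045, -0.003, 0, 30, 0, 0, 0, 0.09, -0.006, 0, 30, 0, 0, 0, 0.115, -0.009, 0, 30, 0, 0, 0, 0.115, -0.009, 0, 30, 0, 0, 0, 0.115, -0.009, 0, 30])

```text
clock: 13.35
position: [0.4901, 0.3094, 0.2788]
ee_rot: [-0.534, -3.095, 0.003]
force: [-0.5, 0.1, -1.0]
width: 0.424
gripper_force: 25.0
```

```bash
cat > m.py <<'E'
from h import *
s=sensors.observe(); print(s["position"],s["width"])
c=cal("wrist"); w=optics.get_image("wrist"); cv2.imwrite("pics/w11.png",w); g=cv2.cvtColor(w,6)
print(proj("wrist",[[.529,.3105,.105],[.529,.3105,.064],[.537,.3105,.064],[.555,.3105,.064],[.579,.3105,.026],[.529,.3105,.026]],c).round(1).tolist())
q=proj("wrist",[[.529,.3105,.064]],c)[0]; x1,y1=(q-60).astype(int)
rr=cv2.resize(g[y1:y1+120,x1:x1+120],None,fx=4,fy=4,interpolation=cv2.INTER_CUBIC)
for R,z in(((14,45),.105),((75,120),.064)):
    h=cv2.HoughCircles(rr,cv2.HOUGH_GRADIENT,1,10,param1=100,param2=16,minRadius=R[0],maxRadius=R[1])
    for x,y,k in ([] if h is None else h[0][:6]):
        u=(x/4+x1-.375,y/4+y1-.375); print(z,np.round(u,1),k/4,plane("wrist",[u],z,c)[0].round(4))
p=proj("wrist",[[.529,.3105,.105]],c)[0].astype(int); print(p)
for y in range(p[1]-16,p[1]+15,2): print(y,g[y,p[0]-16:p[0]+18:2].tolist())
E
python3 m.py
```

```text
[0.49014155 0.30935545 0.27880135] 0.42445597685346836
[[333.6, 257.3], [332.1, 242.5], [334.7, 249.6], [340.4, 265.4], [345.3, 271.3], [330.9, 231.3]]
0.105 [365.8 209.8] 9.4 [0.4971 0.3504 0.105 ]
0.105 [292.8 217. ] 10.55 [0.4822 0.2894 0.105 ]
0.105 [326. 193.] 9.15 [0.4721 0.3232 0.105 ]
0.105 [321.2 193.5] 8.575 [0.4711 0.3192 0.105 ]
0.105 [345.5 256.8] 4.55 [0.532  0.3206 0.105 ]
0.064 [334. 226.] 26.775 [0.5135 0.3178 0.064 ]
0.064 [332.2 238.8] 26.95 [0.5254 0.3119 0.064 ]
0.064 [342.2 208.2] 23.45 [0.4993 0.331  0.064 ]
0.064 [342.2 215. ] 28.75 [0.5057 0.3289 0.064 ]
0.064 [333. 243.] 26.5 [0.5298 0.3112 0.064 ]
0.064 [320.8 213.2] 28.475 [0.4971 0.3098 0.064 ]
[333 257]
241 [109, 107, 107, 95, 66, 68, 69, 69, 70, 69, 68, 68, 76, 106, 111, 110, 110]
243 [109, 109, 109, 101, 66, 68, 69, 69, 70, 69, 69, 67, 75, 107, 110, 111, 111]
245 [109, 109, 109, 108, 72, 68, 69, 69, 70, 70, 69, 68, 79, 109, 109, 110, 111]
247 [111, 110, 109, 108, 75, 68, 69, 72, 74, 74, 71, 68, 82, 152, 181, 137, 124]
249 [109, 109, 111, 111, 82, 67, 78, 80, 82, 80, 79, 73, 79, 192, 191, 190, 189]
251 
[... 169 characters left out ...]
09, 110, 110, 89, 75, 81, 86, 84, 87, 86, 82, 78, 173, 189, 190, 191]
257 [110, 110, 110, 109, 94, 74, 82, 85, 84, 86, 86, 86, 75, 185, 195, 191, 165]
259 [106, 111, 110, 110, 110, 74, 83, 84, 85, 86, 89, 83, 101, 189, 194, 195, 134]
261 [89, 100, 102, 103, 102, 83, 73, 83, 87, 86, 85, 75, 182, 191, 189, 124, 70]
263 [81, 81, 82, 82, 82, 82, 82, 76, 79, 82, 88, 105, 185, 158, 96, 95, 116]
265 [83, 83, 84, 83, 83, 82, 84, 83, 83, 92, 102, 146, 128, 104, 114, 112, 107]
267 [81, 81, 82, 82, 82, 83, 82, 82, 82, 82, 82, 94, 152, 107, 104, 101, 108]
269 [83, 83, 83, 84, 84, 84, 84, 84, 83, 83, 83, 78, 82, 82, 108, 116, 118]
271 [83, 82, 84, 83, 84, 84, 84, 83, 84, 83, 83, 69, 81, 81, 78, 115, 118]
```

>>> arm_command(deltas=[0, 0, 0, 0.039, 0.0015, -0.01, 30, 0, 0, 0, 0.039, 0.0015, -0.06, 30, 0, 0, 0, 0.039, 0.0015, -0.1, 30, 0, 0, 0, 0.039, 0.0015, -0.125, 30, 0, 0, 0, 0.039, 0.0015, -0.135, 30, 0, 0, 0, 0.039, 0.0015, -0.14, 30, 0, 0, 0, 0.039, 0.0015, -0.14, 30, 0, 0, 0, 0.039, 0.0015, -0.14, 30])

```text
clock: 14.2
position: [0.529, 0.3131, 0.1413]
ee_rot: [0.529, 3.095, 0.003]
force: [0.6, -0.3, -0.8]
width: 0.429
gripper_force: 25.0
```

>>> arm_command(deltas=[0, 0, 0, 0.0005, -0.002, 0, 30, 0, 0, 0, 0.0005, -0.002, -0.003, 30, 0, 0, 0, 0.0005, -0.002, -0.007, 30, 0, 0, 0, 0.0005, -0.002, -0.011, 30, 0, 0, 0, 0.0005, -0.002, -0.015, 30, 0, 0, 0, 0.0005, -0.002, -0.018, 30, 0, 0, 0, 0.0005, -0.002, -0.018, 30])

```text
clock: 14.9
position: [0.5285, 0.3103, 0.121]
ee_rot: [-0.53, -3.096, 0.001]
force: [0.6, -1.2, -0.6]
width: 0.427
gripper_force: 25.0
```

>>> arm_command(deltas=[0, 0, 0, 0, 0, -0.004, 30, 0, 0, 0, 0, 0, -0.009, 30, 0, 0, 0, 0, 0, -0.014, 30, 0, 0, 0, 0, 0, -0.019, 30, 0, 0, 0, 0, 0, -0.024, 30, 0, 0, 0, 0, 0, -0.028, 30, 0, 0, 0, 0, 0, -0.031, 30, 0, 0, 0, 0, 0, -0.031, 30])

```text
clock: 15.7
position: [0.5286, 0.3103, 0.0902]
ee_rot: [-0.53, -3.096, 0.001]
force: [-0.0, -0.1, -1.1]
width: 0.429
gripper_force: 25.0
```

No contact force, and the collar's bottom is about 2 mm above the hub. A little lower, then release and rise.

>>> arm_command(deltas=[0, 0, 0, 0, 0, -0.001, 30, 0, 0, 0, 0, 0, -0.002, 30, 0, 0, 0, 0, 0, -0.002, 30, 0, 0, 0, 0, 0, -0.002, 50, 0, 0, 0, 0, 0, -0.002, 58, 0, 0, 0, 0, 0, -0.002, 58, 0, 0, 0, 0, 0, -0.002, 58, 0, 0, 0, 0, 0, -0.002, 58, 0, 0, 0, 0, 0, 0.01, 58, 0, 0, 0, 0, 0, 0.03, 58, 0, 0, 0, 0, 0, 0.06, 58, 0, 0, 0, 0, 0, 0.1, 58, 0, 0, 0, 0, 0, 0.14, 58, 0, 0, 0, -0.04, 0, 0.17, 58, 0, 0, 0, -0.04, 0, 0.19, 58, 0, 0, 0, -0.04, 0, 0.19, 58, 0, 0, 0, -0.04, 0, 0.19, 58])

```text
clock: 17.4
position: [0.4891, 0.3104, 0.2815]
ee_rot: [0.53, 3.095, 0.002]
force: [-0.3, 0.3, -1.0]
width: 0.634
gripper_force: 0.0
```

Run:
```python
from h import *
s=sensors.observe(); print(s["position"],s["width"],s["force"])
c=cal("wrist"); w=optics.get_image("wrist"); cv2.imwrite("pics/w12.png",w); b=optics.get_image("scene"); cv2.imwrite("pics/s12.png",b)
g=cv2.cvtColor(w,6); A=[.529,.3108]
q=proj("wrist",[[*A,.088]],c)[0]; e=proj("wrist",[[A[0]+.02,A[1],.088]],c)[0]; print("exp collar",q,np.hypot(*(e-q)))
x1,y1=(q-50).astype(int); rr=cv2.resize(g[y1:y1+100,x1:x1+100],None,fx=4,fy=4,interpolation=cv2.INTER_CUBIC)
R=int(4*np.hypot(*(e-q)))
h=cv2.HoughCircles(rr,cv2.HOUGH_GRADIENT,1,10,param1=100,param2=14,minRadius=R-12,maxRadius=R+12)
for x,y,k in ([] if h is None else h[0][:5]):
    u=(x/4+x1-.375,y/4+y1-.375); print(np.round(u,1),k/4,plane("wrist",[u],.088,c)[0].round(4))
g=cv2.cvtColor(b,6); g7=cv2.cvtColor(cv2.imread("pics/s_7.png"),6)
cs="scene"; print(proj(cs,[[*A,z] for z in(.106,.088,.064,.04)]).round(1).tolist())
pr=[[*(np.array(A)+v),z] for z in(.088,.064) for v in([.017,.0105],[-.017,-.0105])]; print(proj(cs,pr).round(1).tolist())
for y in range(230,270,2): print(y,g[y,256:290:2].tolist(),g7[y,272])
```

```text
[0.48907776 0.31043749 0.28154564] 0.6338442998375582 [-0.2621808   0.28067458 -1.0286873 ]
exp collar [331.69216716 250.73050084] 19.74349910263637
[330.  238.8] 21.8 [0.5173 0.3131 0.088 ]
[340.5 221. ] 17.825 [0.5042 0.3277 0.088 ]
[345.5 294. ] 21.8 [0.5761 0.3091 0.088 ]
[[271.1, 236.0], [271.5, 243.0], [272.0, 252.3], [272.6, 261.4]]
[[263.1, 243.0], [280.0, 243.0], [263.7, 252.3], [280.4, 252.3]]
230 [136, 196, 224, 230, 231, 231, 231, 228, 155, 74, 74, 76, 75, 75, 73, 71, 73] 79
232 [221, 229, 231, 231, 231, 231, 234, 230, 160, 76, 71, 72, 74, 75, 75, 76, 73] 140
234 [228, 231, 231, 230, 230, 230, 231, 224, 142, 77, 74, 71, 77, 78, 73, 76, 78] 147
236 [227, 233, 231, 232, 231, 230, 217, 129, 93, 124, 194, 200, 199, 198, 197, 197, 201] 96
238 [227, 231, 231, 230, 229, 231, 181, 101, 98, 126, 225, 230, 231, 230, 230, 232, 233] 104
240 [218, 231, 230, 232, 228, 210, 155, 94, 100, 113, 192, 212, 228, 232, 230, 231, 232] 101
242 [203, 228, 230, 231, 194, 103, 84, 91, 96, 93, 93, 104, 198, 230, 228, 230, 230] 105
244 [196, 227, 232, 230, 154, 84, 78, 91, 96, 89, 82, 87, 155, 229, 2
[... 408 characters left out ...]
07, 103, 104, 126, 149, 180, 129, 115, 113, 114] 200
256 [158, 206, 226, 150, 117, 114, 143, 171, 149, 187, 198, 181, 155, 123, 105, 113, 112] 227
258 [92, 121, 123, 112, 120, 124, 143, 161, 165, 167, 153, 151, 140, 121, 113, 118, 112] 175
260 [120, 123, 127, 126, 118, 126, 150, 159, 160, 160, 154, 148, 141, 124, 140, 144, 136] 163
262 [133, 125, 126, 120, 113, 130, 152, 162, 160, 158, 154, 147, 134, 141, 173, 173, 146] 164
264 [131, 106, 88, 89, 95, 126, 155, 160, 155, 155, 158, 154, 165, 176, 179, 171, 182] 167
266 [123, 102, 79, 86, 102, 140, 170, 166, 160, 163, 173, 173, 177, 156, 166, 154, 197] 170
268 [82, 91, 86, 90, 100, 124, 142, 141, 142, 166, 152, 162, 159, 158, 144, 154, 229] 151
```

The scene picture shows the collar at columns 264–280, rows 242–254, level, with the spindle standing out of it. That matches the prediction for a collar resting flat on the seated hub. Handing in.

```bash
python3 -c "
from cell import arm
print(arm.sign_off())"
```

```text
the job is handed in; nothing more can be done
None
```

I pushed the carrier arm round, away from the bottle and over the petri dish, until its tab dropped into the keyway. I then set the collar over the spindle so that it sits level on the hub, and handed the job in at about 17.5 s; no verdict came back.

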